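# Brush out a spice canister

### The job

Take the lid off the small steel canister and set it down, knob up, on the middle of the white draining grid. Then take the brush from its fork stand and brush out the inside of the canister, pushing the brush right down to the bottom three times and drawing it up each time until its lower end is near the mouth. Hang the brush back on its fork; do not drop anything, leave the canister standing in its place and leave the other things alone.

Things in the scene. Friction and masses are not known exactly. Their poses are not given: they have to be found in the camera images.
- canister: Loose, straight round open steel canister (about 0.6 kg), outside diameter 78 mm, height 110 mm, wall 3 mm (inside diameter 72 mm), inside floor 4 mm above the underside. Stands upright on the bench with the lid on it. Origin: centre of the underside; z up along its axis.
- canister_mouth (a point): Centre of the canister's mouth, at rim height, 110 mm above the canister's origin.
- lid: Loose steel lid (about 0.15 kg): plug 64 mm in diameter and 5 mm high under a disc 84 mm in diameter and 4 mm thick, with an upright round black knob 24 mm in diameter on top. Origin: centre of the plug's underside; the knob spans z = 9 to 37 mm. Starts on the canister, disc on the rim, plug loose in the mouth. On the grid it stands on its plug.
- brush: Loose brush (about 0.14 kg), 200 mm long, hanging upright on the fork. Origin: centre of its lower end; z along the axis. z = 0 to 70 mm: pale bristle head, solid core 56 mm in diameter (36 mm at the lower end), yielding tips to 69 mm; 70 to 125: shaft 8 mm in diameter; 125 to 131: grey collar disc 34 mm in diameter; 131 to 200: round grey handle 22 mm in diameter.
- brush_collar (a point): Centre of the underside of the brush's collar, 125 mm above the brush's origin.
- stand: Fixed steel stand, top 151 mm high. Origin on the bench below the hanging place. Fork: two level prongs along its x (gap 18 mm, each 10 wide, 8 thick), open at -x. Lips at the -x ends (24 to 28 mm from the hanging place) and a stop at +x 24 mm, all 6 mm high, keep the collar in. To take the brush: lift it 10 to 40 mm, slide it 70 mm to -x, then raise; to hang: the reverse.
- stand_fork (a point): The hanging place: middle of the fork's gap at the prongs' top face, 145 mm above the bench; the centre of the hung brush's collar underside is here. x axis as the stand's: the fork's open end points to -x, two thin posts stand 50 mm to +x under the fork.
- grid: Fixed white plastic draining grid, 180 mm (its x) by 150 mm (its y), mesh top 30 mm above the bench, with corner posts 16 mm square and 36 mm high. Origin: centre, on the bench.
- grid_top (a point): Centre of the grid's mesh top, 30 mm above the bench.
- reel: Bystander: reel of brown twine, 76 mm in diameter, 85 mm high, standing beyond the work. Origin: centre of the underside.
- pan: Bystander: open steel bowl, 110 mm in diameter, 50 mm high. Origin: centre of the underside.
- jar: Bystander: closed amber jar, 68 mm in diameter, 100 mm high. Origin: centre of the underside.
Not all that is in view belongs to the job. There is more than one size of the brush; the one meant has the size given above.

How it is judged:
By the outcome, as a careful person would: the job done as asked, in the order asked, and still so for the second after the job is handed in, with the robot touching nothing.
It also fails if it takes over 72 s, if anything falls off the work surface, if the arm or the gripper's body presses on something with over 40 N, if the wrist force passes 120 N, or if a joint passes its speed limit or range.

### The arm

A 7-joint arm with a two-finger parallel gripper is mounted at the origin on the work surface. World frame = base frame: x ahead of the robot, y to its left, z up, the work surface at z = 0. Lengths are in mm, angles in rad, forces in N, time in s.
With the tool pointing down it reaches from about 400 to 900 mm from the base axis. Payload 5.5 kg.
Tool frame: the origin (TCP) lies midway between the tips of the shut fingers; the grasp point (between the pads) lies 19 mm behind it; z points along the fingers, y is the line along which they close (so a half turn about z gives the same grasp; the last joint's range is limited). The gripper opens to 85 mm and grips with 20 to 120 N. Pads are 22 mm wide; open, the fingers measure 114 mm over their backs; the gripper's body (76 mm by 85 mm) begins 54 mm behind the grasp point. The pads swing forward as they close: fully open they stand 13 mm farther back than shut.
Start: joints at [-1.082, 0.501, -0.427, 1.55, 0.221, 1.138, -0.21], TCP at [145.487, 633.509, 231.31] pointing down, gripper open.
Joint ranges: [-2.88, 2.88], [-0.31, 2.03], [-1.54, 1.56], [0.2, 2.42], [-1.41, 4.55], [0.19, 2.02], [-2.57, 2.57]. Speed limits (rad/s): [2.57, 2.57, 3.14, 3.14, 3.14, 3.14, 3.14].

### API

Orientations are given as a rotation vector (axis times angle).
In Python, from workcell import state, capture, camera_info, finish_job gives the robot as it stands. The module is installed in compiled form; this text tells all that it offers.
- The arm moves only by the shell command python3 -m pendant 'ROWS' [FORCE]. ROWS is JSON, a list of rows, each an object with "dp": the shift along the tool's x, y, z in cm, a list of three; "angular": the turn, a rotation vector about the tool's x, y, z in rad, a list of three; "gripper": the finger opening in cm, from 0 to 8.54. A call has exactly 5 rows; each row is the pose to reach, as a shift and turn from the pose commanded when the call began, along the tool's axes at that moment; what a row does not reach only later rows make up. A row lasts 1/8 s, in which the tool goes at most 62.5 mm and 10.7 degrees, less where a joint would pass 70% of its speed; a pose out of reach is approached as far as the arm can. A call with a gripper value outside its range is refused whole. The fingers move at their own pace and stop on an object; FORCE is the grip in N (left out, the last holds). Time passes only in rows, so rows that repeat a pose let the fingers close, or fill a call up. It gives the time, the measured TCP pose, the force, the opening and the grip force at its end, in the units of the state.
- state(): the state, without advancing time (a new reading comes with each control period).
- capture(name): name is "side" or "top"; returns the picture (420x560x3 uint8, red, green, blue); there is no depth.
- camera_info(name): a dict with "fovy" (degrees; the focal length in pixels is half the picture's height over the tangent of half this angle, whatever the lens; pixels are square), "cx", "cy" (the principal point, pixels), "dist_coeffs" ([k1, k2, p1, p2, k3] as OpenCV has them; the pictures are not rectified), "R" (3x3) and "t" (3): a world point X has camera coordinates R X + t. Camera axes: x right, y down, z forward; pixel columns grow to the right and rows downward; lengths in mm; the calibration is good to about 2 mm. A picture is of the moment at which its call begins. camera_info takes no time and is no camera call.
- finish_job(): hands the job in; it is judged then, once.
The state is a dict: "time_s": time; "joints": joint angles; "joint_vel": joint speeds; "joint_torque": joint torques, N m; "eef_pos": TCP position; "tool_rot": TCP orientation; "force": force on the tool from outside, world axes, zero at the start; "ft_torque": the same for the moment, N m; "opening": finger opening in mm; "grip_force": force on a finger pad.
Only numpy, scipy, OpenCV 4.12 (cv2) and the standard library are available. Lean on these libraries where they do the work, as an engineer would, in place of code of your own. Each camera call takes 0.05 s, during which the arm holds its last target. There are 200 camera calls.

## Working session

There is one attempt and no reset: what is moved stays moved. The work goes in short steps, Python scripts to look and compute and a shell command to move; the robot and the scene stay as the last step left them, time stands still between calls to the robot, and variables do not carry over. Pictures are saved under pics/ and viewed, at most 14 in all, crops included, and the job is handed in when it is done.

```bash
mkdir -p pics
python3 - <<'E'
from workcell import *
import cv2,json
for n in("side","top"):
    im=capture(n); cv2.imwrite(f"pics/{n}0.png",im[:,:,::-1]); c=camera_info(n); print(n,{k:(v.tolist() if hasattr(v,'tolist') else v) for k,v in c.items()})
s=state(); print(s)
E
```

```text
side {'fovy': 47.80901583124637, 'cx': 276.1229556048559, 'cy': 202.81536433143205, 'dist_coeffs': [0.008899513878875021, 0.0, 0.0, 0.0, 0.0], 'R': [[0.9456842118395751, -0.32495479632295043, -0.009260228078798609], [-0.2026220465346487, -0.5669172711365427, -0.798466726886729], [0.25421580937359545, 0.7569737036607054, -0.6019677185952101]], 't': [-570.6761975701222, 199.63975971350789, 968.2873883978841]}
top {'fovy': 47.77014012836404, 'cx': 279.052373604384, 'cy': 204.6814354308865, 'dist_coeffs': [0.004583759759418049, 0.0, 0.0, 0.0, 0.0], 'R': [[-0.022283470511913997, -0.9993219117312674, -0.02931149391808324], [-0.9860780611300405, 0.02680169194253539, -0.1641088866181162], [0.1647832039376737, 0.02524650555587063, -0.9860066478768045]], 't': [30.354580582426617, 638.4687276420211, 912.9606066474078]}
{'time_s': 0.1, 'joints': array([-1.08179847,  0.50178333, -0.42680593,  1.55136602,  0.2207894 ,
        1.13833255, -0.21030771]), 'joint_vel': array([-0.00141697,  0.00015539, -0.00175555, -0.0036226 ,  0.0009901 ,
       -0.00064194, -0.00178762]), 'joint_torque': array([-1.03074673e-02, -5.70820463e+01, -5.83844081e+00, -2.81752646e+01,
        1.04568791e-02,  5.56065890e-03, -2.45395734e-05]), 'eef_pos': array([145.41546464, 632.85644012, 230.33605199]), 'tool_rot': array([-3.53837669e-01, -3.12132504e+00,  2.85192522e-03]), 'force': array([0.16781374, 0.16144586, 0.09975496]), 'ft_torque': array([ 0.0165212 ,  0.01220894, -0.02247029]), 'grip_force': 0.0, 'opening': 85.0778741051653}
```

View pics/side0.png

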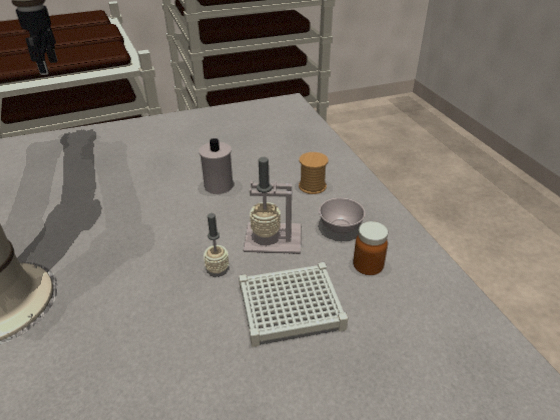

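View pics/top0.png

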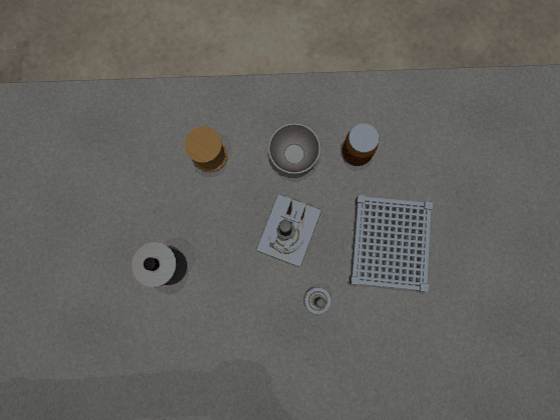

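The side view shows the lidded canister at (217,165), the large brush on its stand at (265,200), a small decoy brush at (215,245) and the grid at (291,302). The top view has the lid at (154,265), the handle top at (286,226), the grid corners at (361,200), (429,205), (424,287) and (355,281), and the stand plate around (289,230).

```bash
cat > h.py <<'E'
import numpy as np, cv2
from workcell import *
def K(c): f=210/np.tan(np.radians(c['fovy'])/2); return np.array([[f,0,c['cx']],[0,f,c['cy']],[0,0,1]])
def plane(n,px,z):
    c=camera_info(n);R=np.array(c['R']);t=np.array(c['t'])
    u=cv2.undistortPoints(np.array(px,float).reshape(-1,1,2),K(c),np.array(c['dist_coeffs']))[:,0]
    d=np.c_[u,np.ones(len(u))]@R; o=-R.T@t
    return o+d*((z-o[2])/d[:,2:])
def proj(n,X):
    c=camera_info(n); return cv2.projectPoints(np.array(X,float).reshape(-1,1,3),cv2.Rodrigues(np.array(c['R']))[0],np.array(c['t']),K(c),np.array(c['dist_coeffs']))[0][:,0]
E
python3 - <<'E'
from h import *
for n,box,nm in (("top",(240,180,100,75),"a"),("side",(190,130,120,90),"b")):
    im=cv2.imread(f"pics/{n}0.png");x,y,w,h=box
    cv2.imwrite(f"pics/{nm}.png",cv2.convertScaleAbs(cv2.resize(im[y:y+h,x:x+w],(800,600),interpolation=cv2.INTER_CUBIC),alpha=1.4))
np.set_printoptions(precision=1,suppress=True)
print("lid disc z114",plane("top",[[154,265]],114),"knob top z142",plane("top",[[151,264]],142))
print("handle z220",plane("top",[[286,226]],220), plane("side",[[263.5,159]],220))
print("knob side",plane("side",[[214,141]],142))
g=plane("top",[[361,200],[429,205],[424,287],[355,281]],36);print("grid",g,g.mean(0))
g=plane("side",[[243,280],[322,268],[343,321],[254,335]],36);print("grid side",g,g.mean(0))
print("plate",plane("top",[[279,197],[320,211],[300,264],[258,246]],6))
print("small brush",plane("top",[[318,300]],50),"pan",plane("top",[[294,150]],50),"jar",plane("top",[[363,140]],100),"reel",plane("top",[[205,144]],85))
E
```

```text
lid disc z114 [[520.2 250.9 114. ]] knob top z142 [[520.9 248.2 142. ]]
handle z220 [[574.8  -0.5 220. ]] [[576.6  -4.1 220. ]]
knob side [[521.7 241.3 142. ]]
grid [[ 647.1 -154.6   36. ]
 [ 632.9 -292.9   36. ]
 [ 467.4 -270.8   36. ]
 [ 482.3 -134.2   36. ]] [ 557.4 -213.1   36. ]
grid side [[ 482.7 -146.4   36. ]
 [ 646.7 -168.3   36. ]
 [ 628.5 -307.4   36. ]
 [ 464.6 -282.9   36. ]] [ 555.6 -226.2   36. ]
plate [[663.6  15.5   6. ]
 [630.9 -71.1   6. ]
 [520.  -25.2   6. ]
 [559.7  62.2   6. ]]
small brush [[446.9 -58.   50. ]] pan [[754.1 -19.1  50. ]] jar [[ 755.9 -155.   100. ]] reel [[762.1 160.7  85. ]]
```

View pics/a.png

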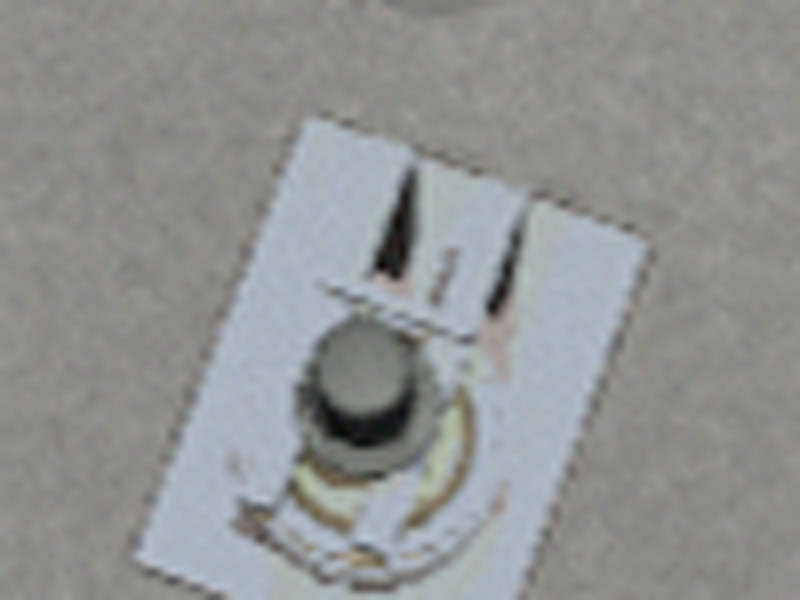

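View pics/b.png

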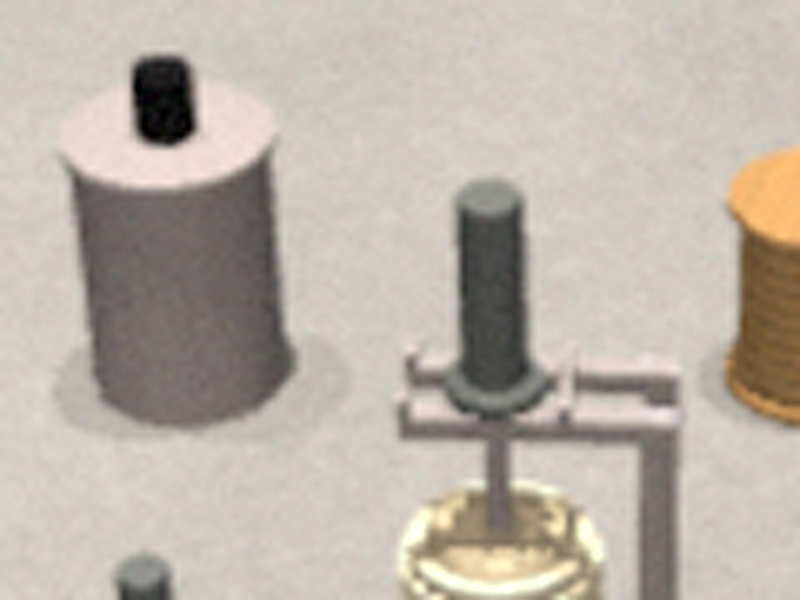

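Crop a (top) shows the handle's top disc at about (285.1,225.6), the fork's open end to the lower left and the post shadows and supports to the upper right. Crop b (side) shows the handle top at (262.9,159.3) and the knob top at (213.9,139.8). The two views disagree by about 10 mm at the grid, so I'll check that.

Run:
```python
from h import *
np.set_printoptions(precision=1,suppress=True)
a=cv2.imread("pics/top0.png")[190:300,340:440];b=cv2.imread("pics/side0.png")[258:348,230:356]
o=np.zeros((440,800,3),np.uint8);A=cv2.resize(a,None,fx=4,fy=4,interpolation=2);B=cv2.resize(b[:, :100],None,fx=4,fy=4,interpolation=2)
o[:440,:400]=A;o[:360,400:800]=B;cv2.imwrite("pics/g.png",o)
print("TCP",proj("side",[[145.4,632.9,230.3],[0,0,0]]),proj("top",[[145.4,632.9,230.3]]))
print("handle",plane("top",[[285.1,225.6]],220),plane("side",[[262.9,159.3]],220))
print("knob",plane("side",[[213.9,139.8]],142))
for n in("top","side"):
    im=cv2.imread(f"pics/{n}0.png")
    roi={"top":(100,220,200,310),"side":(190,120,245,200)}[n]
    m=np.zeros(im.shape[:2],np.uint8);x0,y0,x1,y1=roi
    m[y0:y1,x0:x1]=(im[y0:y1,x0:x1].max(2)<30)*255
    k,l,st,ce=cv2.connectedComponentsWithStats(m)
    print(n,[(st[i],ce[i]) for i in range(1,k) if st[i][4]>15])
```

```text
TCP [[ 49.8  71.3]
 [ -4.1 300.8]] [[-123.   516.2]]
handle [[575.5   1.  220. ]] [[575.1  -4.7 220. ]]
knob [[522.8 247.4 142. ]]
top [(array([171, 248,  16,  33, 145], dtype=int32), array([178. , 262.5])), (array([144, 258,  15,  13, 144], dtype=int32), array([150.9, 263.8]))]
side [(array([210, 139,   9,  12,  83], dtype=int32), array([214. , 144.9]))]
```

View pics/g.png

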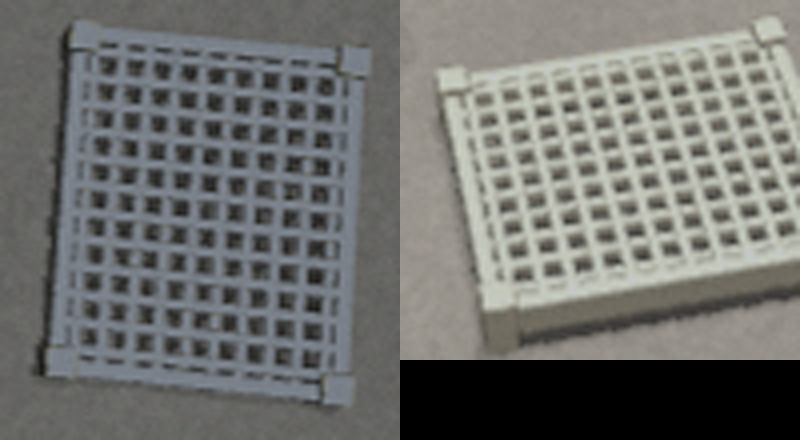

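The montage shows the grid post tops. In the top view they are at (361.1,198.4), (428.6,204.6), (424.4,286.9) and (355.1,279.9). In the side view they are at (243.1,277.4), (322.1,265.4) and (255.6,332.4).

Run:
```python
from h import *
np.set_printoptions(precision=2,suppress=True)
g=plane("top",[[361.1,198.4],[428.6,204.6],[424.4,286.9],[355.1,279.9]],36);print("grid",g,g.mean(0))
s=plane("side",[[243.1,277.4],[322.1,265.4],[255.6,332.4]],36);print(s,s[1:].mean(0))
e=g[0]-g[3];print("grid yaw",np.arctan2(e[1],e[0]),"side",np.arctan2(*(s[1]-s[0])[1::-1]))
print("knob top",plane("top",[[151,264.]],142),plane("top",[[151,264.]],135))
c=[]
for n in("top","side"):
    i=camera_info(n);print(n,-np.array(i['R']).T@np.array(i['t']))
# triangulate
def tri(a,b):
    P=[];u=[]
    for n,p in(("top",a),("side",b)):
        i=camera_info(n);P.append(np.c_[np.array(i['R']),i['t']]);u.append(cv2.undistortPoints(np.array([[p]],float),K(i),np.array(i['dist_coeffs'])).reshape(2,1))
    X=cv2.triangulatePoints(P[0],P[1],*u);return (X[:3]/X[3]).ravel()
print("handle",tri((285.1,225.6),(262.9,159.3)),"post",tri((361.1,198.4),(243.1,277.4)),tri((428.6,204.6),(322.1,265.4)),"knobtop",tri((151,262.5),(213.9,139.8)))
im=cv2.imread("pics/top0.png")
# plate edges
q=lambda x,y:((x+.5)/8-.5+240,(y+.5)/8-.5+180)
p=plane("top",[q(308,118),q(650,243),q(135,558)],6);print("plate",p)
for d in (p[1]-p[0],p[0]-p[2]): print(np.arctan2(d[1],d[0]),np.linalg.norm(d))
r=plane("top",[q(243,520),q(505,500),q(330,288),q(480,338)],145);print("fork bits lips/stop",r)
st=state();print(cv2.Rodrigues(st['tool_rot'])[0])
```

```text
grid [[ 650.45 -154.96   36.  ]
 [ 633.72 -292.19   36.  ]
 [ 467.59 -271.59   36.  ]
 [ 484.43 -134.52   36.  ]] [ 559.05 -213.32   36.  ]
[[ 484.82 -139.51   36.  ]
 [ 649.89 -161.37   36.  ]
 [ 468.99 -278.43   36.  ]] [ 559.44 -219.9    36.  ]
grid yaw -0.12249275716986183 side -0.13164207194340916
knob top [[520.91 248.24 142.  ]] [[521.24 250.33 135.  ]]
top [ 479.82   -9.83 1005.85]
side [ 333.98 -805.23  737.  ]
handle [576.38   0.95 216.33] post [ 575.   -150.59   53.99] [ 609.68 -259.25  142.42] knobtop [523.36 248.54 141.34]
plate [[669.53  17.4    6.  ]
 [633.16 -72.88   6.  ]
 [552.85  65.58   6.  ]]
-1.9537854149752574 97.32251802700321
-0.3916368750631673 126.23514997742924
fork bits lips/stop [[550.71  30.41 145.  ]
 [553.77 -29.14 145.  ]
 [603.37   9.44 145.  ]
 [590.93 -24.57 145.  ]]
[[-0.97  0.22 -0.  ]
 [ 0.22  0.97 -0.  ]
 [ 0.   -0.   -1.  ]]
```

```bash
python3 -m pendant '[{"dp":[-5,-3.2,0],"angular":[0,0,0],"gripper":8.0},{"dp":[-10,-6.4,0],"angular":[0,0,0],"gripper":8.0},{"dp":[-15,-9.6,0],"angular":[0,0,0],"gripper":8.0},{"dp":[-20,-12.9,0],"angular":[0,0,0],"gripper":8.0},{"dp":[-25,-16.1,0],"angular":[0,0,0],"gripper":8.0}]' 40; python3 -c "
from h import *;s=state();print(s['joints'].round(3),s['eef_pos'],s['tool_rot'])"
```

```text
time_s: 0.72
eef_pos: [354.2, 418.8, 231.0]
tool_rot: [-0.354, -3.121, 0.001]
force: [1.0, 0.2, 1.1]
opening: 80.1
grip_force: 0.0
[-0.618  0.31  -0.362  1.81   0.125  1.044  0.317] [354.16249831 418.7789799  231.04050871] [-3.54018115e-01 -3.12139062e+00  6.04362026e-04]
```

```bash
python3 -m pendant '[{"dp":[-5.1,-3.2,1],"angular":[0,0,0],"gripper":7.0},{"dp":[-10.2,-6.5,2],"angular":[0,0,0],"gripper":7.0},{"dp":[-15.3,-9.8,3],"angular":[0,0,0],"gripper":7.0},{"dp":[-20.3,-13,4],"angular":[0,0,0],"gripper":6.0},{"dp":[-20.3,-13,4],"angular":[0,0,0],"gripper":6.0}]'
python3 - <<'E'
from h import *
im={}
for n in("side","top"):
    im[n]=capture(n); cv2.imwrite(f"pics/{n}1.png",im[n][:,:,::-1])
s=state();print(s['joints'].round(3),s['eef_pos'],s['tool_rot'])
p=s['eef_pos'];print(proj("side",[p]),proj("top",[p]))
a=im["side"][90:180,165:265,::-1];b=im["top"][225:315,110:210,::-1]
o=np.hstack([cv2.resize(x,(400,360),interpolation=2) for x in(a,b)]);cv2.imwrite("pics/m1.png",o)
E
```

```text
time_s: 1.35
eef_pos: [525.1, 241.7, 189.7]
tool_rot: [-0.37, -3.119, 0.006]
force: [-0.9, 0.9, -0.5]
opening: 59.8
grip_force: 0.0
[-0.293  0.395 -0.248  1.781  0.113  0.981  0.757] [521.71512913 247.7148655  190.57192198] [-3.56935212e-01 -3.11971168e+00  6.61720092e-04]
[[211.68672388 122.58455832]] [[142.97923787 262.37311839]]
```

View pics/m1.png

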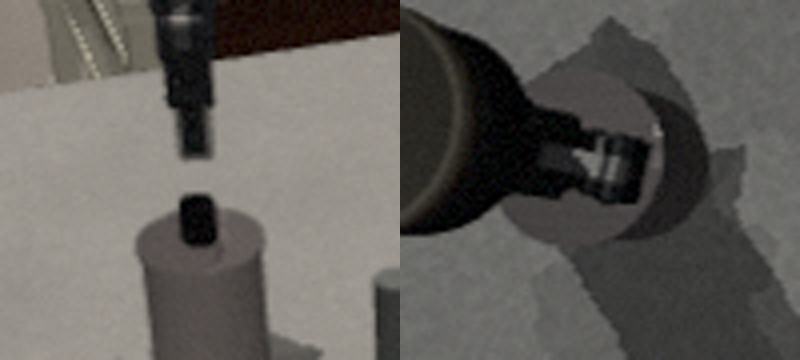

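Left (side view): the near finger's tip is at about (213.8,129), over the knob at (214.5,143). Right (top view): the near finger is at about (165,267), lying over the lid.

Run:
```python
from h import *
np.set_printoptions(precision=1,suppress=True)
s=state();p=s['eef_pos'];R=cv2.Rodrigues(s['tool_rot'])[0]
for d in(30,43): 
  for back in (5,9): print(d,back,proj("side",[p+R@[0,-d,-back]]),proj("top",[p+R@[0,-d,-back]]))
print("knob pred for y 249 / 245", proj("side",[[521.5,249,128],[521.5,245,128],[525,249,128]]))
```

```text
30 5 [[211.4 126.5]] [[158.9 265.8]]
30 9 [[211.3 125. ]] [[158.3 265.7]]
43 5 [[211.4 129. ]] [[166.3 267.4]]
43 9 [[211.3 127.5]] [[165.7 267.3]]
knob pred for y 249 / 245 [[213.7 144.4]
 [214.1 145.2]
 [215.1 144.2]]
```

```bash
python3 -m pendant '[{"dp":[0.2,0,2],"angular":[0,0,0],"gripper":6.0},{"dp":[0.25,0,4],"angular":[0,0,0],"gripper":6.0},{"dp":[0.25,0,6],"angular":[0,0,0],"gripper":6.0},{"dp":[0.25,0,7.2],"angular":[0,0,0],"gripper":6.0},{"dp":[0.25,0,7.2],"angular":[0,0,0],"gripper":6.0}]' 40;  python3 -m pendant '[{"dp":[0,0,0],"angular":[0,0,0],"gripper":4.5},{"dp":[0,0,0],"angular":[0,0,0],"gripper":3.5},{"dp":[0,0,0],"angular":[0,0,0],"gripper":3},{"dp":[0,0,0],"angular":[0,0,0],"gripper":2.6},{"dp":[0,0,0],"angular":[0,0,0],"gripper":2.2}]' 40
```

```text
time_s: 2.08
eef_pos: [518.2, 249.9, 118.6]
tool_rot: [-0.351, -3.12, 0.001]
force: [-0.8, -0.5, 0.6]
opening: 60.0
grip_force: 0.0
time_s: 2.7
eef_pos: [520.0, 249.9, 120.1]
tool_rot: [0.353, 3.12, 0.002]
force: [-0.4, 1.9, 3.8]
opening: 22.7
grip_force: 34.4
```

```bash
python3 -m pendant '[{"dp":[0,0,-0.3],"angular":[0,0,0],"gripper":2.0},{"dp":[0,0,-0.9],"angular":[0,0,0],"gripper":2.0},{"dp":[0,0,-2.5],"angular":[0,0,0],"gripper":2.0},{"dp":[0,0,-4.5],"angular":[0,0,0],"gripper":2.0},{"dp":[0,0,-6.5],"angular":[0,0,0],"gripper":2.0}]' 50;  python3 - <<'E'
from h import *
im={}
for n in("side","top"):
    im[n]=capture(n); cv2.imwrite(f"pics/{n}2.png",im[n][:,:,::-1])
s=state();print(s['joints'].round(3),s['eef_pos'],s['tool_rot'],s['force'],s['opening'],s['grip_force'])
a=im["side"][100:200,165:265,::-1];b=im["top"][215:315,110:210,::-1]
o=np.hstack([cv2.resize(x,(400,400),interpolation=2) for x in(a,b)]);cv2.imwrite("pics/m2.png",o)
E
```

```text
time_s: 3.32
eef_pos: [519.4, 248.6, 185.7]
tool_rot: [0.354, 3.121, -0.001]
force: [0.7, -0.4, -0.6]
opening: 22.0
grip_force: 49.2
[-0.296  0.395 -0.248  1.789  0.116  0.967  0.753] [521.0988433  249.56576594 187.48373755] [0.35399668 3.11726689 0.00355897] [ 0.70828492 -0.07590041 -1.3786361 ] 22.107946468848326 49.23214673995972
```

View pics/m2.png

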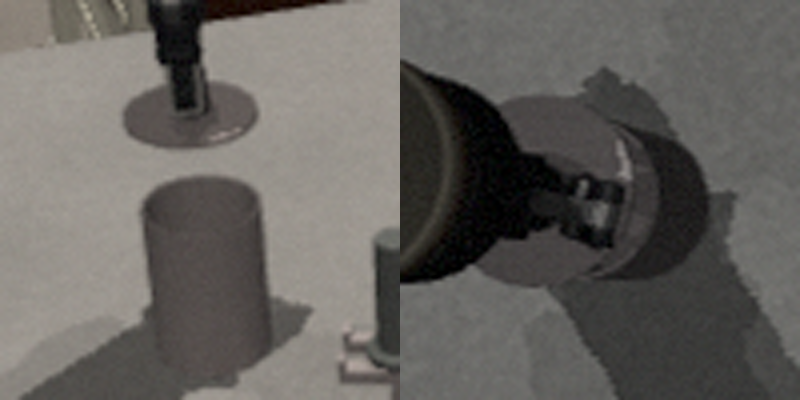

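The lid hangs level from the knob and the open canister stands below it, with its mouth at about (215.6,150) in the side view. Next I'll carry the lid over the stand to the grid.

```bash
python3 -m pendant '[{"dp":[0,0,-2],"angular":[0,0,0],"gripper":2.0},{"dp":[0,0,-4.5],"angular":[0,0,0],"gripper":2.0},{"dp":[0,0,-7],"angular":[0,0,0],"gripper":2.0},{"dp":[-0.8,-2.4,-8.5],"angular":[0,0,0],"gripper":2.0},{"dp":[-2.3,-7,-8.8],"angular":[0,0,0],"gripper":2.0}]'
python3 -m pendant '[{"dp":[-1.6,-5,0],"angular":[0,0,0],"gripper":2.0},{"dp":[-3.2,-10,0],"angular":[0,0,0],"gripper":2.0},{"dp":[-4.8,-15,0],"angular":[0,0,0],"gripper":2.0},{"dp":[-6.4,-20,0],"angular":[0,0,0],"gripper":2.0},{"dp":[-8,-25,0],"angular":[0,0,0],"gripper":2.0}]'
python3 -m pendant '[{"dp":[-1.6,-5,0],"angular":[0,0,0],"gripper":2.0},{"dp":[-3,-9.5,2],"angular":[0,0,0],"gripper":2.0},{"dp":[-3.8,-11.8,5],"angular":[0,0,0],"gripper":2.0},{"dp":[-4,-12.5,9],"angular":[0,0,0],"gripper":2.0},{"dp":[-4,-12.5,13],"angular":[0,0,0],"gripper":2.0}]'
python3 -m pendant '[{"dp":[0,0,2],"angular":[0,0,0],"gripper":2.0},{"dp":[0,0,3.5],"angular":[0,0,0],"gripper":2.0},{"dp":[0,0,4.5],"angular":[0,0,0],"gripper":2.0},{"dp":[0,0,4.5],"angular":[0,0,0],"gripper":2.0},{"dp":[0,0,4.5],"angular":[0,0,0],"gripper":2.0}]'
python3 - <<'E'
from h import *
np.set_printoptions(precision=1,suppress=True)
im={}
for n in("side","top"):
    im[n]=capture(n); cv2.imwrite(f"pics/{n}3.png",im[n][:,:,::-1])
E=np.array([state()['eef_pos'] for _ in range(3)]);s=state();print(s['joints'].round(3),E,s['tool_rot'],s['force'],s['opening'],s['grip_force'])
p=E.mean(0);print(proj("side",[p]),proj("top",[p]))
a=im["side"][235:355,225:358,::-1];b=im["top"][180:300,330:463,::-1]
o=np.hstack([cv2.resize(x,(400,360),interpolation=2) for x in(a,b)]);cv2.imwrite("pics/m3.png",cv2.convertScaleAbs(o,alpha=1.5))
E
```

```text
time_s: 4.05
eef_pos: [526.1, 177.3, 273.3]
tool_rot: [0.347, 3.121, 0.003]
force: [0.7, -0.9, -0.9]
opening: 22.3
grip_force: 49.2
time_s: 4.68
eef_pos: [547.6, -87.7, 272.0]
tool_rot: [-0.354, -3.121, 0.0]
force: [0.3, -0.7, -1.6]
opening: 22.2
grip_force: 49.2
time_s: 5.3
eef_pos: [558.4, -218.1, 140.8]
tool_rot: [-0.357, -3.121, 0.001]
force: [0.7, -0.2, -1.8]
opening: 22.2
grip_force: 49.3
time_s: 5.92
eef_pos: [559.9, -216.9, 98.2]
tool_rot: [0.354, 3.12, -0.001]
force: [0.7, -1.1, -1.5]
opening: 22.2
grip_force: 49.3
[ 0.3  0.5 -0.   1.8  0.   0.8  1.7] [[ 559.9 -216.9   98.3]
 [ 559.9 -216.9   98.3]
 [ 559.9 -216.9   98.3]] [ 0.4  3.1 -0. ] [ 0.3  0.3 -0.8] 22.41530026687962 49.26423490047455
[[291.3 272.6]] [[400.8 238.5]]
```

View pics/m3.png

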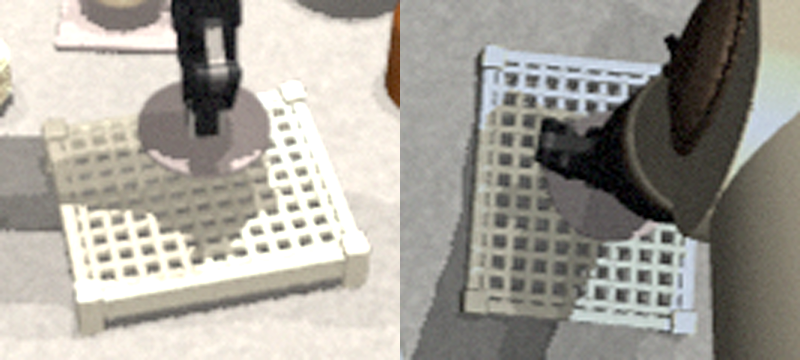

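The lid is held level over the grid. In the side view the disc centre is at about (293,277). In the top view it is at about (400.8,238), which matches the prediction.

Run:
```python
from h import *
np.set_printoptions(precision=1,suppress=True)
c=np.array([559.9,-216.9,92.5])
ps,pt=proj("side",[c])[0],proj("top",[c])[0];print(ps,pt)
bs=np.array([292.7,276.7])-ps; bt=np.array([400.6,238])-pt;print("bias",bs,bt)
print("grid side corr",plane("side",np.array([[322.1,265.4],[255.6,332.4]])-bs,36).mean(0),"top corr",plane("top",np.array([[361.1,198.4],[428.6,204.6],[424.4,286.9],[355.1,279.9]])-bt,36).mean(0))
h=np.array([[262.9,159.3]]);print("handle side corr",plane("side",h-bs,220),"top",plane("top",np.array([[285.1,225.6]])-bt,220))
print("mouth side",plane("side",np.array([[215.6,148.5]])-bs,110))
```

```text
[291.3 274.8] [400.1 238.8]
bias [1.4 1.9] [ 0.5 -0.8]
grid side corr [ 558.5 -214.4   36. ] top corr [ 557.4 -212.3   36. ]
handle side corr [[574.5   3.4 220. ]] top [[574.2   1.8 220. ]]
mouth side [[525.5 268.7 110. ]]
```

```bash
python3 -m pendant '[{"dp":[0.26,0.29,1.5],"angular":[0,0,0],"gripper":2.0},{"dp":[0.26,0.29,3.2],"angular":[0,0,0],"gripper":2.0},{"dp":[0.26,0.29,4.4],"angular":[0,0,0],"gripper":2.0},{"dp":[0.26,0.29,4.8],"angular":[0,0,0],"gripper":2.0},{"dp":[0.26,0.29,4.9],"angular":[0,0,0],"gripper":2.0}]'
python3 -m pendant '[{"dp":[0,0,0.1],"angular":[0,0,0],"gripper":2.0},{"dp":[0,0,0.2],"angular":[0,0,0],"gripper":2.0},{"dp":[0,0,0.3],"angular":[0,0,0],"gripper":2.0},{"dp":[0,0,0.3],"angular":[0,0,0],"gripper":2.0},{"dp":[0,0,0.3],"angular":[0,0,0],"gripper":2.0}]'
```

```text
time_s: 6.65
eef_pos: [557.1, -213.3, 47.7]
tool_rot: [-0.354, -3.121, -0.0]
force: [0.3, 0.6, -1.8]
opening: 22.2
grip_force: 49.3
time_s: 7.28
eef_pos: [557.3, -213.3, 45.4]
tool_rot: [0.354, 3.122, -0.0]
force: [-0.1, 0.3, -1.2]
opening: 22.1
grip_force: 49.3
```

```bash
python3 -m pendant '[{"dp":[0,0,0.05],"angular":[0,0,0],"gripper":2.0},{"dp":[0,0,0.1],"angular":[0,0,0],"gripper":2.0},{"dp":[0,0,0.15],"angular":[0,0,0],"gripper":2.0},{"dp":[0,0,0.15],"angular":[0,0,0],"gripper":2.0},{"dp":[0,0,0.15],"angular":[0,0,0],"gripper":2.0}]'
python3 -m pendant '[{"dp":[0,0,0.05],"angular":[0,0,0],"gripper":2.0},{"dp":[0,0,0.1],"angular":[0,0,0],"gripper":2.0},{"dp":[0,0,0.1],"angular":[0,0,0],"gripper":2.0},{"dp":[0,0,0.1],"angular":[0,0,0],"gripper":2.0},{"dp":[0,0,0.1],"angular":[0,0,0],"gripper":2.0}]'
```

```text
time_s: 7.9
eef_pos: [557.4, -213.3, 45.1]
tool_rot: [0.354, 3.121, -0.0]
force: [-3.8, 1.5, 10.0]
opening: 21.9
grip_force: 50.4
time_s: 8.52
eef_pos: [557.4, -213.3, 45.0]
tool_rot: [0.354, 3.121, -0.0]
force: [-6.3, 2.3, 17.3]
opening: 22.8
grip_force: 51.1
```

```bash
python3 -m pendant '[{"dp":[0,0,-0.3],"angular":[0,0,0],"gripper":3.0},{"dp":[0,0,-0.3],"angular":[0,0,0],"gripper":4.5},{"dp":[0,0,-0.3],"angular":[0,0,0],"gripper":5.0},{"dp":[0,0,-0.3],"angular":[0,0,0],"gripper":5.0},{"dp":[0,0,-0.3],"angular":[0,0,0],"gripper":5.0}]'
python3 -m pendant '[{"dp":[0,0,-3],"angular":[0,0,0],"gripper":5.0},{"dp":[0,0,-8],"angular":[0,0,0],"gripper":5.0},{"dp":[0,0,-13.5],"angular":[0,0,0],"gripper":5.0},{"dp":[0.63,4.29,-19],"angular":[0,0,0],"gripper":5.0},{"dp":[1.26,8.58,-22],"angular":[0,0,0],"gripper":5.0}]'
python3 -m pendant '[{"dp":[0.63,4.29,0],"angular":[0,0,0],"gripper":5.0},{"dp":[1.26,8.58,0],"angular":[0,0,0],"gripper":5.0},{"dp":[1.89,12.86,0],"angular":[0,0,0],"gripper":5.0},{"dp":[1.89,12.86,0],"angular":[0,0,0],"gripper":5.0},{"dp":[1.89,12.86,0],"angular":[0,0,0],"gripper":5.0}]'
python3 - <<'E'
from h import *
np.set_printoptions(precision=1,suppress=True)
im={}
for n in("side","top"):
    im[n]=capture(n); cv2.imwrite(f"pics/{n}4.png",im[n][:,:,::-1])
s=state();print(s['joints'].round(2),s['eef_pos'],s['tool_rot'],s['force'],s['opening'])
a=im["side"][110:350,190:360,::-1];b=im["top"][180:300,100:440,::-1]
o=np.zeros((600,800,3),np.uint8);o[:570,:404]=cv2.resize(a,(404,570),interpolation=2)
c=im["top"][225:305,115:195,::-1];o[:300,404:704]=cv2.resize(c,(300,300),interpolation=2)
c=im["top"][190:290,340:440,::-1];o[300:,404:704]=cv2.resize(c,(300,300),interpolation=2)
cv2.imwrite("pics/m4.png",cv2.convertScaleAbs(o,alpha=1.4))
E
```

```text
time_s: 9.15
eef_pos: [557.2, -213.2, 45.5]
tool_rot: [-0.354, -3.121, -0.0]
force: [0.6, -0.3, -0.4]
opening: 50.0
grip_force: 0.0
time_s: 9.78
eef_pos: [564.7, -127.4, 268.4]
tool_rot: [0.359, 3.118, -0.001]
force: [0.4, 0.3, -0.8]
opening: 49.6
grip_force: 0.0
time_s: 10.4
eef_pos: [574.4, 2.1, 265.6]
tool_rot: [-0.354, -3.121, 0.001]
force: [0.1, -0.9, 0.3]
opening: 49.8
grip_force: 0.0
[ 0.   0.3 -0.1  1.7  0.   1.1  1.3] [574.5   0.9 265.7] [-0.4 -3.1  0. ] [-0.  -0.7  1. ] 50.08468529585435
```

View pics/m4.png

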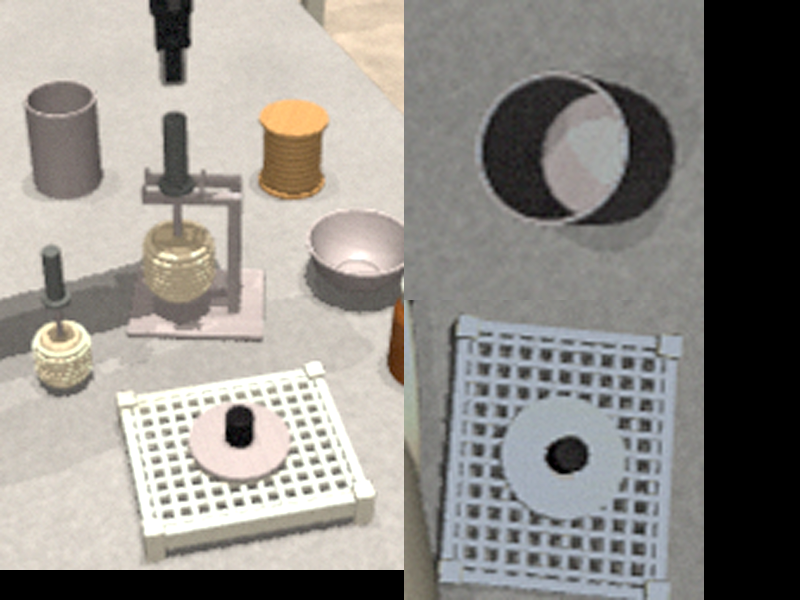

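The lid sits knob up in the middle of the grid, with its disc 1–2 px from the grid centre. The gripper is over the handle, with the finger at u≈174 and the handle at u≈175 in the crop. The canister mouth is at about (154.8,264.0) in the top view and (215.6,151.8) in the side view.

```bash
python3 - <<'E'
from h import *
np.set_printoptions(precision=1,suppress=True)
bs=np.array([1.4,1.9]);bt=np.array([.5,-.8])
print("mouth",plane("top",np.array([[154.8,264.0]])-bt,110),plane("side",np.array([[215.6,151.8]])-bs,110), plane("top",np.array([[154.8,264.0]]),110))
# ellipse fits on the rim, top view: bright rim
im=cv2.cvtColor(cv2.imread("pics/top4.png"),6)[225:305,115:195]
m=(im<38).astype(np.uint8);print(m.sum())
s=[state()['eef_pos'] for _ in range(1)];print(s)
E
python3 -m pendant '[{"dp":[0,0,2.5],"angular":[0,0,0],"gripper":5.0},{"dp":[0,0,5],"angular":[0,0,0],"gripper":5.0},{"dp":[0,0,7.5],"angular":[0,0,0],"gripper":5.0},{"dp":[0,0,9],"angular":[0,0,0],"gripper":5.0},{"dp":[0,0,9],"angular":[0,0,0],"gripper":5.0}]'
python3 -m pendant '[{"dp":[0,0,0],"angular":[0,0,0],"gripper":4.0},{"dp":[0,0,0],"angular":[0,0,0],"gripper":3.2},{"dp":[0,0,0],"angular":[0,0,0],"gripper":2.8},{"dp":[0,0,0],"angular":[0,0,0],"gripper":2.4},{"dp":[0,0,0],"angular":[0,0,0],"gripper":2.0}]' 70
```

```text
mouth [[520.8 251.5 110. ]] [[521.8 252.1 110. ]] [[522.3 250.6 110. ]]
958
[array([574.5,   0.9, 265.7])]
time_s: 11.12
eef_pos: [573.8, 1.8, 174.7]
tool_rot: [-0.356, -3.119, 0.001]
force: [-0.0, -0.7, 0.2]
opening: 50.0
grip_force: 0.0
time_s: 11.75
eef_pos: [574.7, 2.5, 176.2]
tool_rot: [0.354, 3.121, -0.0]
force: [-1.0, -0.5, 3.6]
opening: 20.7
grip_force: 44.3
```

```bash
python3 -m pendant '[{"dp":[0,0,0],"angular":[0,0,0],"gripper":1.8},{"dp":[0,0,-0.5],"angular":[0,0,0],"gripper":1.8},{"dp":[0,0,-1.2],"angular":[0,0,0],"gripper":1.8},{"dp":[0,0,-2.0],"angular":[0,0,0],"gripper":1.8},{"dp":[0,0,-2.4],"angular":[0,0,0],"gripper":1.8}]' 70
python3 -m pendant '[{"dp":[0,0,0],"angular":[0,0,0],"gripper":1.8},{"dp":[0,0,0],"angular":[0,0,0],"gripper":1.8},{"dp":[1.5,0.24,0],"angular":[0,0,0],"gripper":1.8},{"dp":[3,0.48,0],"angular":[0,0,0],"gripper":1.8},{"dp":[4.5,0.72,0],"angular":[0,0,0],"gripper":1.8}]'
python3 -m pendant '[{"dp":[1.5,0.24,0],"angular":[0,0,0],"gripper":1.8},{"dp":[2.6,0.42,0],"angular":[0,0,0],"gripper":1.8},{"dp":[3,0.48,0],"angular":[0,0,0],"gripper":1.8},{"dp":[3,0.48,0],"angular":[0,0,0],"gripper":1.8},{"dp":[3,0.48,-1.5],"angular":[0,0,0],"gripper":1.8}]'
python3 -c "
from h import *
b=capture('side');t=capture('top');s=state();print(s['eef_pos'],s['joints'].round(2))
cv2.imwrite('pics/m5.png',cv2.resize(np.hstack([b[110:310,170:300,::-1],t[150:350,150:330,::-1]]),(775,500),interpolation=2))"
```

```text
time_s: 12.38
eef_pos: [575.0, 2.8, 200.6]
tool_rot: [0.354, 3.121, 0.0]
force: [0.4, 0.1, -0.8]
opening: 20.8
grip_force: 68.3
time_s: 13.0
eef_pos: [530.8, 20.5, 199.6]
tool_rot: [-0.353, -3.121, 0.0]
force: [0.6, -0.1, -1.9]
opening: 20.6
grip_force: 68.3
time_s: 13.62
eef_pos: [503.6, 30.9, 214.4]
tool_rot: [-0.354, -3.119, 0.001]
force: [-0.6, 0.3, -0.9]
opening: 20.5
grip_force: 68.4
[506.04611989  31.16818306 216.87226429] [-0.    0.23 -0.13  1.93  0.04  0.98  1.2 ]
```

View pics/m5.png

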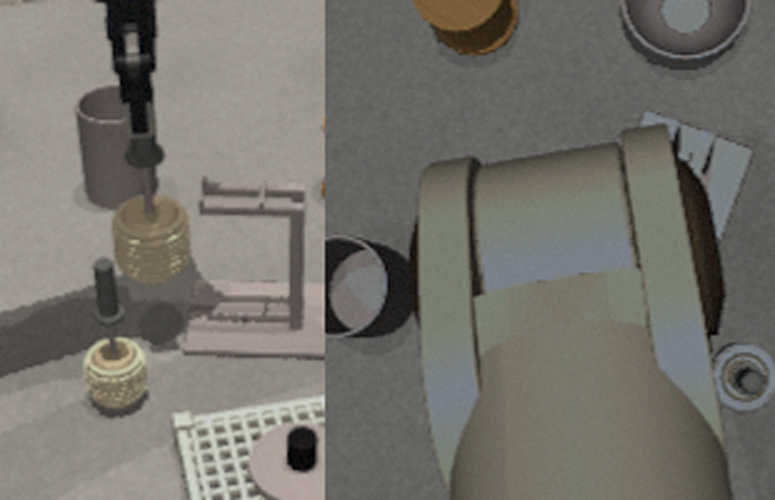

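The brush hangs free of the fork, upright in the gripper, with the head at about (150,240) in the crop. The stand is clear of it and the canister is unmoved.

```bash
python3 -m pendant '[{"dp":[0,0,-3],"angular":[0,0,0],"gripper":1.8},{"dp":[0,0,-6],"angular":[0,0,0],"gripper":1.8},{"dp":[0,0,-8.6],"angular":[0,0,0],"gripper":1.8},{"dp":[0.5,3.5,-8.6],"angular":[0,0,0],"gripper":1.8},{"dp":[1.1,7.5,-8.6],"angular":[0,0,0],"gripper":1.8}]' 80
python3 -m pendant '[{"dp":[0.6,4,0],"angular":[0,0,0],"gripper":1.8},{"dp":[1.2,8,0],"angular":[0,0,0],"gripper":1.8},{"dp":[1.8,11.9,0],"angular":[0,0,0],"gripper":1.8},{"dp":[2.17,14.41,0],"angular":[0,0,0],"gripper":1.8},{"dp":[2.17,14.41,0],"angular":[0,0,0],"gripper":1.8}]'
python3 -m pendant '[{"dp":[0,0,0],"angular":[0,0,0],"gripper":1.8},{"dp":[0,0,0],"angular":[0,0,0],"gripper":1.8},{"dp":[0,0,0],"angular":[0,0,0],"gripper":1.8},{"dp":[0,0,0],"angular":[0,0,0],"gripper":1.8},{"dp":[0,0,0],"angular":[0,0,0],"gripper":1.8}]'
python3 -c "
from h import *
b=capture('side');t=capture('top');s=state();print(s['eef_pos'],s['force'],s['joints'].round(2))
cv2.imwrite('pics/side6.png',b[:,:,::-1]);cv2.imwrite('pics/top6.png',t[:,:,::-1])
cv2.imwrite('pics/m6.png',cv2.convertScaleAbs(cv2.resize(np.hstack([b[70:200,165:265,::-1],t[210:340,110:210,::-1]]),(800,520),interpolation=2),alpha=1.4))
p=s['eef_pos']
print(proj('side',[p-[0,0,156],p-[0,0,86],[521.2,251.8,110]]))"
```

```text
time_s: 14.35
eef_pos: [511.2, 106.7, 301.8]
tool_rot: [0.358, 3.119, 0.001]
force: [0.4, 0.7, -0.8]
opening: 20.1
grip_force: 78.2
time_s: 14.98
eef_pos: [520.9, 254.9, 300.8]
tool_rot: [-0.348, -3.122, -0.002]
force: [0.0, -0.2, -0.3]
opening: 20.2
grip_force: 78.3
time_s: 15.6
eef_pos: [521.4, 251.9, 300.9]
tool_rot: [0.354, 3.121, 0.0]
force: [-0.1, -0.3, -1.7]
opening: 20.1
grip_force: 78.3
[521.36753265 252.02303374 300.84091578] [ 0.31920243 -0.79482624 -2.31350207] [-0.29  0.29 -0.26  1.66  0.08  1.2   0.78]
[[212.82158735 138.07251865]
 [210.2512979  112.91871545]
 [213.98965104 149.99652207]]
```

View pics/m6.png

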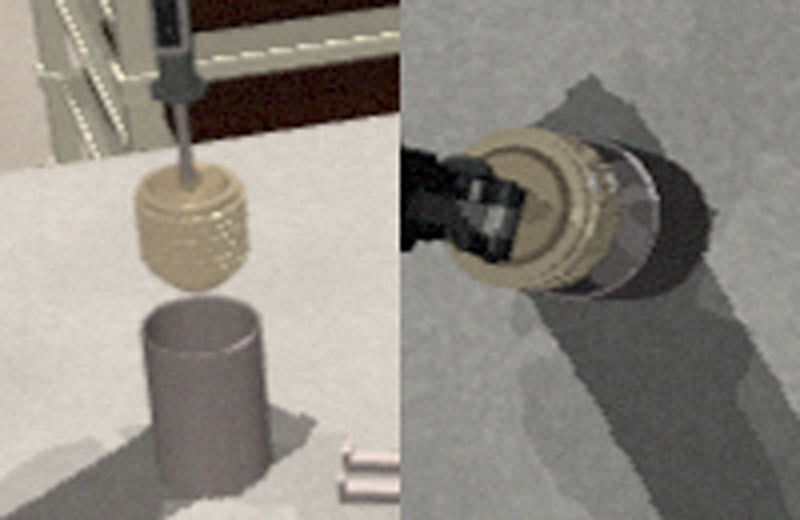

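The brush hangs centred over the mouth. In the side view the head is at u≈213 and the mouth at 215.7; in the top view the rows are 262 and 264. All of these match the projections to within about 1 px, so I'll go down.

```bash
python3 -m pendant '[{"dp":[0,0,1.5],"angular":[0,0,0],"gripper":1.8},{"dp":[0,0,3],"angular":[0,0,0],"gripper":1.8},{"dp":[0,0,4.5],"angular":[0,0,0],"gripper":1.8},{"dp":[0,0,6],"angular":[0,0,0],"gripper":1.8},{"dp":[0,0,7.5],"angular":[0,0,0],"gripper":1.8}]' 80
python3 -m pendant '[{"dp":[0,0,1.5],"angular":[0,0,0],"gripper":1.8},{"dp":[0,0,3],"angular":[0,0,0],"gripper":1.8},{"dp":[0,0,4.5],"angular":[0,0,0],"gripper":1.8},{"dp":[0,0,5.7],"angular":[0,0,0],"gripper":1.8},{"dp":[0,0,6.0],"angular":[0,0,0],"gripper":1.8}]'
python3 -m pendant '[{"dp":[0,0,0.1],"angular":[0,0,0],"gripper":1.8},{"dp":[0,0,0.2],"angular":[0,0,0],"gripper":1.8},{"dp":[0,0,0.3],"angular":[0,0,0],"gripper":1.8},{"dp":[0,0,0.3],"angular":[0,0,0],"gripper":1.8},{"dp":[0,0,0.3],"angular":[0,0,0],"gripper":1.8}]'
```

```text
time_s: 16.32
eef_pos: [521.2, 252.0, 224.5]
tool_rot: [-0.354, -3.121, 0.0]
force: [0.1, 0.2, -1.7]
opening: 20.4
grip_force: 78.4
time_s: 16.95
eef_pos: [520.8, 251.8, 164.7]
tool_rot: [-0.354, -3.12, 0.001]
force: [-0.7, 0.1, -1.0]
opening: 20.2
grip_force: 78.3
time_s: 17.58
eef_pos: [521.4, 252.1, 162.9]
tool_rot: [0.354, 3.121, 0.0]
force: [-0.3, 0.1, -1.2]
opening: 20.1
grip_force: 78.4
```

```bash
python3 -m pendant '[{"dp":[0,0,0.05],"angular":[0,0,0],"gripper":1.8},{"dp":[0,0,0.1],"angular":[0,0,0],"gripper":1.8},{"dp":[0,0,0.15],"angular":[0,0,0],"gripper":1.8},{"dp":[0,0,0.2],"angular":[0,0,0],"gripper":1.8},{"dp":[0,0,0.2],"angular":[0,0,0],"gripper":1.8}]'
python3 -m pendant '[{"dp":[0,0,0.05],"angular":[0,0,0],"gripper":1.8},{"dp":[0,0,0.1],"angular":[0,0,0],"gripper":1.8},{"dp":[0,0,0.15],"angular":[0,0,0],"gripper":1.8},{"dp":[0,0,0.15],"angular":[0,0,0],"gripper":1.8},{"dp":[0,0,0.15],"angular":[0,0,0],"gripper":1.8}]'
```

```text
time_s: 18.2
eef_pos: [521.3, 252.1, 160.7]
tool_rot: [-0.354, -3.121, 0.0]
force: [-0.6, 0.7, -2.0]
opening: 20.1
grip_force: 78.4
time_s: 18.82
eef_pos: [521.8, 252.2, 160.3]
tool_rot: [0.354, 3.121, 0.001]
force: [-1.4, -1.0, 6.1]
opening: 20.3
grip_force: 79.2
```

```bash
python3 -m pendant '[{"dp":[0,0,-2],"angular":[0,0,0],"gripper":1.8},{"dp":[0,0,-4.5],"angular":[0,0,0],"gripper":1.8},{"dp":[0,0,-7],"angular":[0,0,0],"gripper":1.8},{"dp":[0,0,-9.2],"angular":[0,0,0],"gripper":1.8},{"dp":[0,0,-10.2],"angular":[0,0,0],"gripper":1.8}]'
python3 -m pendant '[{"dp":[0,0,0],"angular":[0,0,0],"gripper":1.8},{"dp":[0,0,1.5],"angular":[0,0,0],"gripper":1.8},{"dp":[0,0,3.8],"angular":[0,0,0],"gripper":1.8},{"dp":[0,0,6.2],"angular":[0,0,0],"gripper":1.8},{"dp":[0,0,8.4],"angular":[0,0,0],"gripper":1.8}]'
python3 -m pendant '[{"dp":[0,0,1.2],"angular":[0,0,0],"gripper":1.8},{"dp":[0,0,1.6],"angular":[0,0,0],"gripper":1.8},{"dp":[0,0,1.75],"angular":[0,0,0],"gripper":1.8},{"dp":[0,0,1.8],"angular":[0,0,0],"gripper":1.8},{"dp":[0,0,1.8],"angular":[0,0,0],"gripper":1.8}]'
python3 -m pendant '[{"dp":[0,0,-2],"angular":[0,0,0],"gripper":1.8},{"dp":[0,0,-4.5],"angular":[0,0,0],"gripper":1.8},{"dp":[0,0,-7],"angular":[0,0,0],"gripper":1.8},{"dp":[0,0,-9.2],"angular":[0,0,0],"gripper":1.8},{"dp":[0,0,-10.2],"angular":[0,0,0],"gripper":1.8}]'
python3 -c "
from h import *
b=capture('side');t=capture('top');s=state();print(s['eef_pos'])
cv2.imwrite('pics/side7.png',b[:,:,::-1])
a=cv2.imread('pics/side6.png')[150:200,190:250].astype(int);c=b[150:200,190:250,::-1].astype(int);d=(abs(a-c).max(2)>40);print('changed px',d.sum(),np.argwhere(d).mean(0) if d.any() else '')"
```

```text
time_s: 19.45
eef_pos: [521.8, 252.4, 262.4]
tool_rot: [0.354, 3.12, 0.002]
force: [0.3, 0.1, -1.6]
opening: 20.2
grip_force: 78.4
time_s: 20.08
eef_pos: [519.9, 251.3, 174.0]
tool_rot: [-0.353, -3.118, 0.003]
force: [0.1, -0.2, -1.2]
opening: 20.4
grip_force: 78.4
time_s: 20.7
eef_pos: [520.9, 251.4, 160.4]
tool_rot: [-0.354, -3.121, 0.002]
force: [-5.1, -3.1, 7.6]
opening: 20.3
grip_force: 79.8
time_s: 21.32
eef_pos: [522.1, 252.6, 263.0]
tool_rot: [0.354, 3.119, 0.002]
force: [0.9, -0.2, -1.2]
opening: 20.0
grip_force: 78.6
[521.99853852 252.48084118 262.44932641]
changed px 2 [22. 24.]
```

```bash
python3 -m pendant '[{"dp":[0,0,0],"angular":[0,0,0],"gripper":1.8},{"dp":[0,0,1.5],"angular":[0,0,0],"gripper":1.8},{"dp":[0,0,3.8],"angular":[0,0,0],"gripper":1.8},{"dp":[0,0,6.2],"angular":[0,0,0],"gripper":1.8},{"dp":[0,0,8.4],"angular":[0,0,0],"gripper":1.8}]'
python3 -m pendant '[{"dp":[0,0,1.2],"angular":[0,0,0],"gripper":1.8},{"dp":[0,0,1.6],"angular":[0,0,0],"gripper":1.8},{"dp":[0,0,1.75],"angular":[0,0,0],"gripper":1.8},{"dp":[0,0,1.85],"angular":[0,0,0],"gripper":1.8},{"dp":[0,0,1.85],"angular":[0,0,0],"gripper":1.8}]'
python3 -m pendant '[{"dp":[0,0,-2],"angular":[0,0,0],"gripper":1.8},{"dp":[0,0,-4.5],"angular":[0,0,0],"gripper":1.8},{"dp":[0,0,-7],"angular":[0,0,0],"gripper":1.8},{"dp":[0,0,-9.2],"angular":[0,0,0],"gripper":1.8},{"dp":[0,0,-10.2],"angular":[0,0,0],"gripper":1.8}]'
python3 -m pendant '[{"dp":[0,0,0],"angular":[0,0,0],"gripper":1.8},{"dp":[0,0,-1],"angular":[0,0,0],"gripper":1.8},{"dp":[0,0,-2.5],"angular":[0,0,0],"gripper":1.8},{"dp":[0,0,-4],"angular":[0,0,0],"gripper":1.8},{"dp":[0,0,-4],"angular":[0,0,0],"gripper":1.8}]'
```

```text
time_s: 22.05
eef_pos: [520.2, 251.5, 174.4]
tool_rot: [-0.353, -3.119, 0.002]
force: [0.0, -0.3, -1.2]
opening: 20.2
grip_force: 78.6
time_s: 22.68
eef_pos: [521.7, 251.8, 160.4]
tool_rot: [0.354, 3.121, -0.001]
force: [-1.9, -2.1, 6.5]
opening: 20.4
grip_force: 79.9
time_s: 23.3
eef_pos: [522.3, 252.7, 262.7]
tool_rot: [0.354, 3.119, 0.003]
force: [1.0, -0.6, -1.3]
opening: 20.0
grip_force: 78.6
time_s: 23.92
eef_pos: [522.4, 252.7, 302.8]
tool_rot: [0.354, 3.119, 0.003]
force: [-0.3, 0.3, -1.7]
opening: 20.2
grip_force: 78.6
```

```bash
python3 -m pendant '[{"dp":[-0.5,-3.5,0],"angular":[0,0,0],"gripper":1.8},{"dp":[-1.2,-8,0],"angular":[0,0,0],"gripper":1.8},{"dp":[-1.85,-12.5,0],"angular":[0,0,0],"gripper":1.8},{"dp":[-2.5,-17,0],"angular":[0,0,0],"gripper":1.8},{"dp":[-3.0,-20.5,0],"angular":[0,0,0],"gripper":1.8}]'
python3 -m pendant '[{"dp":[-0.27,-1.41,0],"angular":[0,0,0],"gripper":1.8},{"dp":[-0.27,-1.41,2.5],"angular":[0,0,0],"gripper":1.8},{"dp":[-0.27,-1.41,5],"angular":[0,0,0],"gripper":1.8},{"dp":[-0.27,-1.41,7.5],"angular":[0,0,0],"gripper":1.8},{"dp":[-0.27,-1.41,9.5],"angular":[0,0,0],"gripper":1.8}]'
python3 -m pendant '[{"dp":[0,0,0.6],"angular":[0,0,0],"gripper":1.8},{"dp":[0,0,0.6],"angular":[0,0,0],"gripper":1.8},{"dp":[0,0,0.6],"angular":[0,0,0],"gripper":1.8},{"dp":[0,0,0.6],"angular":[0,0,0],"gripper":1.8},{"dp":[0,0,0.6],"angular":[0,0,0],"gripper":1.8}]'
python3 -c "
from h import *
print(np.mean([state()['eef_pos'] for _ in range(5)],0))
b=capture('side');print(state()['eef_pos'],state()['tool_rot'])
cv2.imwrite('pics/m8.png',cv2.resize(b[110:260,170:320,::-1],(600,600),interpolation=2))"
```

```text
time_s: 24.55
eef_pos: [504.2, 43.3, 300.6]
tool_rot: [-0.356, -3.121, 0.001]
force: [0.1, 0.3, -0.3]
opening: 20.4
grip_force: 78.6
time_s: 25.18
eef_pos: [503.9, 32.7, 204.6]
tool_rot: [-0.351, -3.121, -0.001]
force: [-1.3, 0.7, -1.0]
opening: 20.2
grip_force: 78.7
time_s: 25.8
eef_pos: [504.5, 31.3, 200.3]
tool_rot: [0.354, 3.121, 0.0]
force: [0.5, -0.2, -1.4]
opening: 20.2
grip_force: 78.7
[504.47532754  31.25307353 200.31419994]
[504.36624537  31.20119491 200.17467278] [3.54012622e-01 3.12092794e+00 1.79189602e-04]
```

View pics/m8.png

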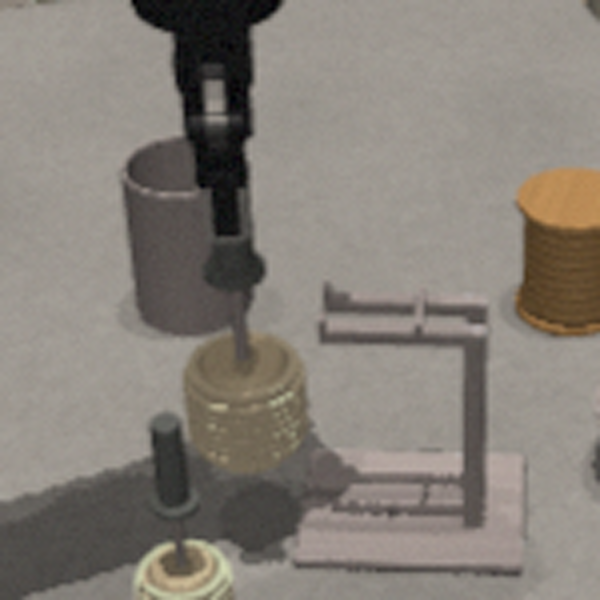

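The brush is upright in front of the fork with its collar above the lips. It's at the pose it left from, so I'll slide it back in.

```bash
python3 -m pendant '[{"dp":[-1.5,-0.24,0],"angular":[0,0,0],"gripper":1.8},{"dp":[-3,-0.48,0],"angular":[0,0,0],"gripper":1.8},{"dp":[-4.5,-0.72,0],"angular":[0,0,0],"gripper":1.8},{"dp":[-6,-0.96,0],"angular":[0,0,0],"gripper":1.8},{"dp":[-7,-1.12,0],"angular":[0,0,0],"gripper":1.8}]'
python3 -m pendant '[{"dp":[-0.5,-0.08,0],"angular":[0,0,0],"gripper":1.8},{"dp":[-0.5,-0.08,0],"angular":[0,0,0],"gripper":1.8},{"dp":[-0.5,-0.08,0.5],"angular":[0,0,0],"gripper":1.8},{"dp":[-0.5,-0.08,1.0],"angular":[0,0,0],"gripper":1.8},{"dp":[-0.5,-0.08,1.5],"angular":[0,0,0],"gripper":1.8}]'
```

```text
time_s: 26.48
eef_pos: [571.0, 4.0, 199.5]
tool_rot: [-0.355, -3.121, 0.0]
force: [0.1, 0.4, -2.2]
opening: 20.2
grip_force: 78.7
time_s: 27.1
eef_pos: [574.2, 2.9, 184.3]
tool_rot: [-0.353, -3.121, 0.0]
force: [0.2, -0.2, -1.7]
opening: 20.7
grip_force: 78.7
```

```bash
python3 -m pendant '[{"dp":[0,0,0.3],"angular":[0,0,0],"gripper":1.8},{"dp":[0,0,0.6],"angular":[0,0,0],"gripper":1.8},{"dp":[0,0,0.75],"angular":[0,0,0],"gripper":1.8},{"dp":[0,0,0.8],"angular":[0,0,0],"gripper":1.8},{"dp":[0,0,0.8],"angular":[0,0,0],"gripper":1.8}]'
python3 -m pendant '[{"dp":[0,0,0.05],"angular":[0,0,0],"gripper":1.8},{"dp":[0,0,0.1],"angular":[0,0,0],"gripper":1.8},{"dp":[0,0,0.1],"angular":[0,0,0],"gripper":1.8},{"dp":[0,0,0.1],"angular":[0,0,0],"gripper":1.8},{"dp":[0,0,0.1],"angular":[0,0,0],"gripper":1.8}]'
```

```text
time_s: 27.72
eef_pos: [574.7, 2.8, 176.9]
tool_rot: [0.354, 3.121, 0.0]
force: [-0.2, -0.1, -1.0]
opening: 20.4
grip_force: 78.7
time_s: 28.35
eef_pos: [574.8, 2.7, 176.3]
tool_rot: [0.354, 3.121, 0.0]
force: [-2.2, 0.3, 5.7]
opening: 20.5
grip_force: 79.0
```

Contact came at the original height, so the collar is resting on the prongs. I'll release slowly, then rise.

```bash
python3 -m pendant '[{"dp":[0,0,0],"angular":[0,0,0],"gripper":2.2},{"dp":[0,0,0],"angular":[0,0,0],"gripper":2.6},{"dp":[0,0,0],"angular":[0,0,0],"gripper":3.5},{"dp":[0,0,0],"angular":[0,0,0],"gripper":5.0},{"dp":[0,0,0],"angular":[0,0,0],"gripper":5.0}]' 40
python3 -m pendant '[{"dp":[0,0,-1],"angular":[0,0,0],"gripper":5.0},{"dp":[0,0,-3],"angular":[0,0,0],"gripper":5.0},{"dp":[0,0,-6],"angular":[0,0,0],"gripper":5.0},{"dp":[0,0,-9],"angular":[0,0,0],"gripper":5.0},{"dp":[0,0,-13],"angular":[0,0,0],"gripper":5.0}]'
python3 -m pendant '[{"dp":[0,0,-2],"angular":[0,0,0],"gripper":5.0},{"dp":[0,0,-2],"angular":[0,0,0],"gripper":5.0},{"dp":[0,0,-2],"angular":[0,0,0],"gripper":5.0},{"dp":[0,0,-2],"angular":[0,0,0],"gripper":5.0},{"dp":[0,0,-2],"angular":[0,0,0],"gripper":5.0}]'
python3 - <<'E'
from h import *
b=capture('side');cv2.imwrite('pics/side9.png',b[:,:,::-1]);print(state()['eef_pos'],state()['force'])
cv2.imwrite('pics/m9.png',cv2.resize(b[100:350,180:400,::-1],(528,600),interpolation=2))
E
```

```text
time_s: 28.98
eef_pos: [574.6, 2.7, 175.7]
tool_rot: [-0.354, -3.121, -0.0]
force: [-0.1, -0.2, -0.3]
opening: 49.9
grip_force: 0.0
time_s: 29.6
eef_pos: [574.1, 2.7, 306.9]
tool_rot: [-0.354, -3.121, 0.0]
force: [1.1, 0.4, -0.2]
opening: 49.9
grip_force: 0.0
time_s: 30.22
eef_pos: [574.1, 2.7, 324.8]
tool_rot: [-0.354, -3.12, 0.0]
force: [0.5, 0.2, 0.0]
opening: 50.2
grip_force: 0.0
[574.22856707   2.75024876 324.931306  ] [-0.05375233  0.81006952 -0.15737992]
```

View pics/m9.png

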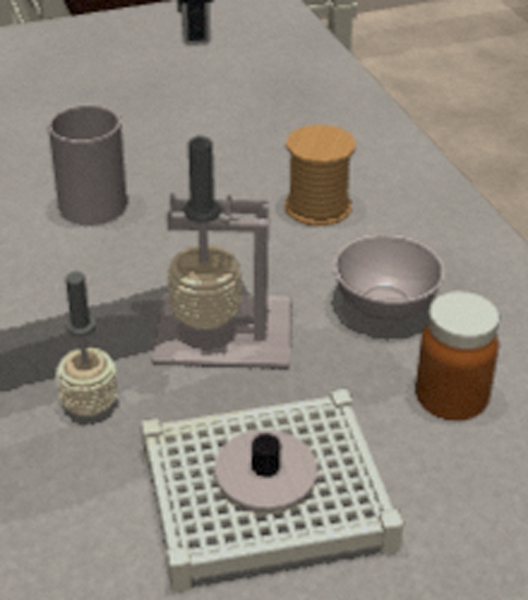

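The picture shows the brush hanging upright on its fork at about (202,180). The lid is knob up in the middle of the grid at (266,468), the canister stands in its place, the other things are undisturbed and the gripper is clear.

```bash
python3 -c "from workcell import *;print(finish_job())"
```

```text
the job is handed in; nothing more can be done
None
```

The job is done and handed in at about 30 s: the lid is knob up on the middle of the grid, the canister was brushed to the bottom three times and stands in its place, and the brush hangs back on its fork.

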